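# Lay out stripped console parts for the inventory photo

### The arm

A 6-joint arm with a two-finger parallel gripper is mounted at the origin on the work surface. World frame = base frame: x ahead of the robot, y to its left, z up, the work surface at z = 0. Lengths are in m, angles in rad, forces in N, time in s.
With the tool pointing down it reaches from about 0.375 to 0.975 m from the base axis. Payload 3.8 kg.
Tool frame: the origin (TCP) lies at the very end of the fingers, on their centre line; the grasp point (between the pads) lies 19 mm behind it; z points along the fingers, y is the direction in which the jaws open and shut (so a half turn about z gives the same grasp; the last joint's range is limited). The gripper opens to 85 mm and grips with 20 to 120 N. Pads are 22 mm wide; open, the fingers measure 114 mm over their backs; the gripper's body (76 mm by 85 mm) begins 54 mm behind the grasp point. The pads swing forward as they close: fully open they stand 13 mm farther back than shut.
Start: joints at [1.306, 0.264, 1.604, -0, 1.274, -0.037], TCP at [0.152, 0.658, 0.231] pointing down, gripper open.
Joint ranges: [-2.63, 2.63], [-0.94, 2.18], [0.31, 2.57], [-1.31, 4.45], [0, 2.66], [-2.55, 2.55]. Speed limits (rad/s): [2.57, 2.57, 3.14, 3.14, 3.14, 3.14].

### API

Orientations are given as a rotation vector (axis times angle).
In Python, from workcell import bot gives the robot as it stands.
- The arm moves only by the tool jog_arm, never from a script. Its argument "plan" is a list of rows, each an object of numbers: "claw": the closure, from 0 (fully open) to 1 (shut); "x", "y", "z": the shift along the tool's x, y, z in m; "turn": the turn about the tool's z in degrees. In form: [{"claw": .., "x": .., "y": .., "z": .., "turn": ..}, ...]. A call has 1 to 10 rows; each row shifts and turns the commanded pose from where the row before left it, along the tool's axes as they then stand; what a row does not reach is not made up. A row lasts 1/8 s, in which the tool goes at most 62.5 mm and 10.7 degrees, less where a joint would pass 70% of its speed; a pose out of reach is approached as far as the arm can. A call is refused whole if a number of a shift passes 0.0625 or a number of a turn 10.7, either way. A call with a gripper value outside its range is refused whole. The fingers move at their own pace and stop on an object; "newtons" is the grip in N (left out, the last holds). Time passes only in rows, so rows that do not move let the fingers close. It gives the time, the measured TCP pose, the force and the opening at its end, in the units of the state.
- bot.read_state(): the state, without advancing time (a new reading comes with each control period).
- bot.read_camera(name): name is "side" or "top" or "wrist"; returns the picture (420x560x3 uint8, red, green, blue); there is no depth.
- bot.camera_params(name): a dict with "fx", "fy", "cx", "cy" (pixels), "D" ([k1, k2, p1, p2, k3] as OpenCV has them; the pictures are not rectified), "world_to_cam" (4x4, takes a point from world to camera coordinates). Camera axes: x right, y up, looking along -z (the intrinsics and any distortion apply to the point x, -y, -z); pixel columns grow to the right and rows downward; lengths in m; the calibration is good to about 2 mm. A picture is of the moment at which its call begins: read the wrist's pose just before it. camera_params takes no time and is no camera call; for the wrist camera it gives the pose at the moment of the call.
- bot.finish_job(): hands the job in, once; it reports no verdict.
The state is a dict: "time": time; "q": joint angles; "joint_vel": joint speeds; "joint_torque": joint torques, N m; "tool_pos": TCP position; "tcp_rot": TCP orientation; "wrist_force": force on the tool from outside, world axes, zero at the start; "torque": the same for the moment, N m; "width": opening from 0.0 (shut) to 1.0 (fully open).
Only numpy, scipy, OpenCV 4.12 (cv2) and the standard library are available. Lean on these libraries where they do the work, as an engineer would, in place of code of your own. Each camera call takes 0.05 s, during which the arm holds its last target. There are 200 camera calls.

### The job

Lay out the console set on the mat for its inventory photo: put the steel bracket flat, midway between the cup-holder unit and the storage bin, and lay the air vent centred and square on top of it, louvres up. Stand the shift knob on its collar behind the cup-holder unit (on the side away from the robot) and lay the small round speaker, grille up, in front of the storage bin (on the robot's side), each opposite the middle of that long side with a clear gap of about 2 cm. Let go of everything and leave the tape roll, the clip box and the screwdriver alone.

Things in the scene. Friction and masses are not known exactly. Their poses are not given: they have to be found in the camera images.
- bracket: loose steel bracket, a plain flat channel turned open side down, 84 x 54 mm, 14 mm high, two dark bolt-hole marks on its flat top. Origin: centre of its underside; x along its length (84), y across (54), z up. Grip it across the 54 mm. Starts off the mat, to the left or right.
- vent: loose black air vent, a rectangular block 76 x 44 mm, 36 mm high, with a frame and four grey louvre slats on top. Origin: centre of its underside; x along its length (76), y across (44), z up. Grip it across the 44 mm. Lies louvres up at the start, off the mat to the left or right.
- knob: loose black shift knob standing upright, 62 mm high; round collar at the foot 40 mm across with a bright metal band, waist 32 mm, straight grip band 44 mm across between 30 and 50 mm height. Origin: centre of its underside; z up. Starts off the mat, to the left or right.
- speaker: loose flat round black speaker, 50 mm across, 24 mm high, grille bars on top. Origin: centre of its underside; z up. Starts lying grille up off the mat, to the left or right.
- mat: thin light-grey photo mat (1 mm, does not hinder anything; treat as height 0), 280 x 540 mm, fixed, turned by up to 12 degrees. Origin: its centre, which is exactly midway between the cup-holder unit and the bin; x roughly away from the robot, y along the mat's length, z up.
- cupholder: black cup-holder unit with two round wells 71 mm across, 86 mm deep (x) by 160 mm long (y), 45 mm high, fixed on the left or right half of the mat, its centre 170 mm from the mat's centre. Origin: centre of its underside; x across it, away from the robot; y along its length; z up.
- bin: black open rectangular storage bin, 86 mm (x) by 160 mm (y), 45 mm high, walls 5 mm, fixed on the other half of the mat, its centre 170 mm from the mat's centre. Origin: centre of its underside; x across it, away from the robot; y along its length; z up.
- tape: bystander: roll of paper tape lying flat, 80 mm across, 36 mm high, beyond the mat. Origin: centre of its underside. Not to be moved.
- clipbox: bystander: small open cardboard box 80 x 60 mm, 40 mm high, beyond the mat. Origin: centre of its underside. Not to be moved.
- screwdriver: bystander: stubby black-handled screwdriver, 100 mm long, lying crosswise at the robot's side of the mat. Origin: underside near its middle, x along it. Not to be moved.
Things that resemble listed ones, but are neither listed nor needed, are in the scene too. Leave any green or red look-alike of the speaker alone.

How it is judged:
By the outcome, as a careful person would: the job done as asked, in the order asked, and still so for the second after the job is handed in, with the robot touching nothing.
It also fails if it takes over 120 s, if anything falls off the work surface, if the arm or the gripper's body presses on something with over 40 N, if the wrist force passes 120 N, or if a joint passes its speed limit or range.

## Working session

There is one attempt and no reset: what is moved stays moved. The work goes in short steps, Python scripts to look and compute and a tool call to move; the robot and the scene stay as the last step left them, time stands still between calls to the robot, and variables do not carry over. Pictures are saved under pics/ and viewed, about 12 in all and at most 16, crops included, and the job is handed in when it is done.

Besides the shell and the picture viewer there is one more tool, called after "Call:" in YAML: its name, and indented under it one key for each argument. jog_arm: Moves the arm, as the interface text tells. Its arguments: {"type":"object","properties":{"plan":{"type":"array","items":{"type":"object","properties":{"claw":{"type":"number"},"x":{"type":"number"},"y":{"type":"number"},"z":{"type":"number"},"turn":{"type":"number"}}}},"newtons":{"type":"number"}},"required":["plan"]}

```bash
mkdir -p pics; ls; python3 - <<'E'
from workcell import bot
import cv2
print(bot.read_state())
for n in ("top","side"):
    im=bot.read_camera(n); cv2.imwrite(f"pics/{n}0.png",im[:,:,::-1])
    p=bot.camera_params(n); print(n,{k:(v if not hasattr(v,'round') else v.round(4).tolist()) for k,v in p.items()})
E
```

```text
pics
{'time': 0.0, 'q': array([ 1.30608048e+00,  2.64786722e-01,  1.60535165e+00, -1.71961173e-05,
        1.27370963e+00, -3.69255039e-02]), 'joint_vel': array([-0.00097136, -0.00128809, -0.00147221, -0.00120242, -0.00042223,
       -0.00217646]), 'joint_torque': array([-3.89337984e-04, -5.15121102e+01, -3.67314720e+01,  1.82220065e-04,
        1.29681602e-02,  3.33585170e-06]), 'tool_pos': array([0.15226689, 0.65685871, 0.22995148]), 'tcp_rot': array([-0.35699437, -3.12091656,  0.00350598]), 'wrist_force': array([ 0.22621925, -0.17147924,  0.34758655]), 'torque': array([-0.01202688, -0.03057495,  0.0613008 ]), 'width': 1.003441128443573}
top {'fx': 447.6951273171607, 'fy': 447.6951273171607, 'cx': 279.4364295227761, 'cy': 206.43717346436873, 'D': [-0.1333, 0.0, 0.0, 0.0, 0.0], 'world_to_cam': [[-0.0724, -0.9974, -0.0015, 0.0819], [0.9713, -0.0709, 0.2271, -0.5722], [-0.2266, 0.015, 0.9739, -0.9855], [0.0, 0.0, 0.0, 1.0]]}
side {'fx': 510.5614539852449, 'fy': 510.5614539852449, 'cx': 289.70946414132374, 'cy': 211.04971895633514, 'D': [0.048, 0.0, 0.0, 0.0, 0.0], 'world_to_cam': [[-0.8762, -0.4819, 0.0009, 0.5483], [0.3442, -0.6247, 0.7009, -0.1962], [-0.3372, 0.6144, 0.7133, -1.0544], [0.0, 0.0, 0.0, 1.0]]}
```

View pics/top0.png

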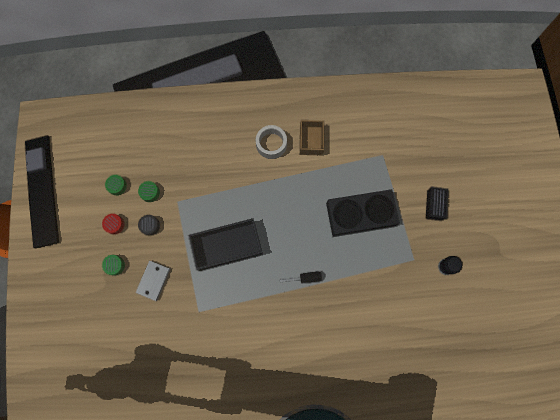

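View pics/side0.png

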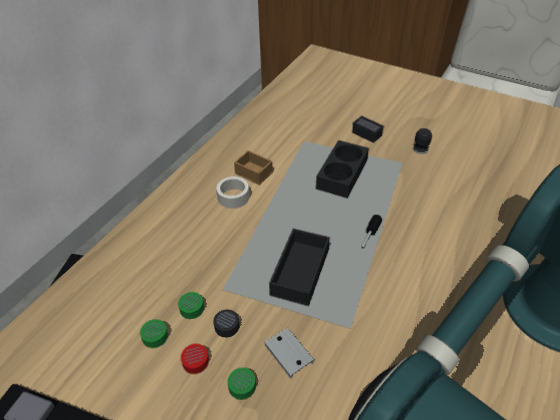

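```bash
cat > h.py <<'E'
import numpy as np, cv2
from scipy.optimize import minimize
from scipy.spatial.transform import Rotation as R
try:
    from workcell import bot
except Exception: pass
def K(p): return np.array([[p['fx'],0,p['cx']],[0,p['fy'],p['cy']],[0,0,1.]])
F=np.diag([1.,-1,-1])
def proj(p,P):
    M=np.array(p['world_to_cam']); c=(np.atleast_2d(P)@M[:3,:3].T+M[:3,3])@F
    return cv2.projectPoints(c,np.zeros(3),np.zeros(3),K(p),np.array(p['D']))[0][:,0]
def unproj(p,uv,z):
    n=cv2.undistortPoints(np.array(uv,float).reshape(-1,1,2),K(p),np.array(p['D']))[:,0]
    M=np.array(p['world_to_cam']); d=np.c_[n,np.ones(len(n))]@F@M[:3,:3]; o=-M[:3,:3].T@M[:3,3]
    return o+d*((z-o[2])/d[:,2])[:,None]
def box(a,b,h): return np.array([[x*a/2,y*b/2,z] for x in(-1,1) for y in(-1,1) for z in(0,h)])
def cyl(*rings):
    t=np.linspace(0,2*np.pi,40,endpoint=False)
    return np.concatenate([np.c_[r*np.cos(t),r*np.sin(t),0*t+z] for r,z in rings])
def place(P,s,z=0):
    c,n=np.cos(s[2]),np.sin(s[2]); return P@np.array([[c,-n,0],[n,c,0],[0,0,1]]).T+[s[0],s[1],z]
def hull_im(p,P,S=4):
    im=np.zeros((420,560),np.uint8); h=cv2.convexHull(proj(p,P).astype(np.float32))
    big=np.zeros((420*S,560*S),np.uint8)
    cv2.fillPoly(big,[np.round((h+.5)*S-.5).astype(int)],255); return cv2.resize(big,(560,420),interpolation=cv2.INTER_AREA)/255.
def blob(mask,uv,r=3):
    n,l=cv2.connectedComponents(mask.astype(np.uint8)); u,v=map(int,uv)
    w=l[max(v-r,0):v+r+1,max(u-r,0):u+r+1]; w=w[w>0]
    m=(l==np.bincount(w).argmax()).astype(np.uint8)
    c,_=cv2.findContours(m,cv2.RETR_EXTERNAL,cv2.CHAIN_APPROX_NONE)
    o=np.zeros_like(m); cv2.fillPoly(o,[cv2.convexHull(np.concatenate(c))],1); return o.astype(float)
def fit(views,P,s0,yaw=True,z=0):
    """views: list of (params,mask)"""
    f=lambda q:sum(np.abs(hull_im(p,place(P,[q[0]/100,q[1]/100,q[2]/10 if yaw else 0],z))-m).sum()/m.sum() for p,m in views)/len(views)
    best=None
    for d in ((0,.2,-.2) if yaw else (0,)):
        x0=np.array([s0[0]*100,s0[1]*100,(s0[2]+d)*10]); x0=x0 if yaw else x0[:2]
        sim=np.vstack([x0]+[x0+e for e in np.eye(len(x0))*1.0])
        r=minimize(lambda q:f(q if yaw else [*q,0]),x0,method='Nelder-Mead',options=dict(initial_simplex=sim,xatol=.005,fatol=1e-5))
        if best is None or r.fun<best.fun: best=r
    q=best.x; return np.round([q[0]/100,q[1]/100,q[2]/10 if yaw else 0],4),round(best.fun,4)
OBJ=dict(bracket=box(.084,.054,.014),vent=box(.076,.044,.036),
 knob=cyl((.02,0),(.02,.01),(.022,.03),(.022,.05),(.018,.062)),speaker=cyl((.025,0),(.025,.024)),
 cupholder=box(.086,.16,.045),bin=box(.086,.16,.045))
E
cat > m1.py <<'E'
from h import *
P={n:bot.camera_params(n) for n in('top','side')}
I={n:cv2.imread(f'pics/{n}0.png') for n in P}
seed=dict(top=dict(bracket=(153,277),vent=(437,203),knob=(451,264),speaker=(149,225),cupholder=(363,220),bin=(230,244)),
 side=dict(bracket=(290,353),vent=(368,131),knob=(423,136),speaker=(226,322),cupholder=(345,165),bin=(302,265)))
vis={}
for n in P:
    hsv=cv2.cvtColor(I[n],cv2.COLOR_BGR2HSV).astype(int); V=hsv[...,2]; S=hsv[...,1]
    vis[n]=I[n].copy()
    for o in OBJ:
        m=(V<75) if o!='bracket' else (S<60)&(V>100)
        b=blob(m,seed[n][o]); seed[n][o]=(seed[n][o],b); print(n,o,int(b.sum()))
        vis[n][cv2.morphologyEx(b.astype(np.uint8),cv2.MORPH_GRADIENT,np.ones((2,2)))>0]=(0,255,255)
for o in OBJ:
    s0=unproj(P['top'],seed['top'][o][0],.02)[0]
    for vs in (('top',),('side',),('top','side')):
        print(o,vs,*fit([(P[v],seed[v][o][1]) for v in vs],OBJ[o],[s0[0],s0[1],.6 if o=='bracket' else .15],o not in('knob','speaker')))
hsv=cv2.cvtColor(I['top'],cv2.COLOR_BGR2HSV).astype(int); m=((hsv[...,1]<40)&(hsv[...,2]>80)).astype(np.uint8)
b=blob(m,(290,220)); c,_=cv2.findContours(b.astype(np.uint8),0,1); 
w=unproj(P['top'],c[0][:,0],0.001)[:,:2].astype(np.float32); print('mat',cv2.minAreaRect(w))
cv2.imwrite('pics/v.png',np.vstack([cv2.resize(vis['top'][120:310,90:480],None,fx=1.5,fy=1.5),cv2.resize(vis['side'][110:390,130:455],(585,300))]))
E
python3 m1.py
```

```text
top bracket 812
top vent 728
top knob 365
top speaker 441
top cupholder 2756
top bin 3026
side bracket 1243
side vent 546
side knob 338
side speaker 592
side cupholder 1964
side bin 3120
bracket ('top',) [ 0.4297  0.3618 -0.4598] 0.0504
bracket ('side',) [ 0.4317  0.3566 -0.4498] 0.0718
bracket ('top', 'side') [ 0.43    0.3594 -0.4424] 0.1013
vent ('top',) [ 0.5662 -0.3541 -0.1945] 0.0435
vent ('side',) [ 0.5687 -0.3536 -0.1936] 0.0748
vent ('top', 'side') [ 0.5675 -0.3539 -0.2011] 0.0698
knob ('top',) [ 0.4102 -0.361   0.    ] 0.0597
knob ('side',) [ 0.4139 -0.3623  0.    ] 0.1975
knob ('top', 'side') [ 0.4114 -0.3605  0.    ] 0.1557
speaker ('top',) [0.5664 0.3635 0.    ] 0.1734
speaker ('side',) [0.5675 0.366  0.    ] 0.0616
speaker ('top', 'side') [0.5673 0.3653 0.    ] 0.132
cupholder ('top',) [ 0.556  -0.1631  0.0846] 0.0571
cupholder ('side',) [ 0.5585 -0.161   0.0905] 0.0288
cupholder ('top', 'side') [ 0.5569 -0.1609  0.0866] 0.056
bin ('top',) [0.5033 0.1674 0.1779] 0.1316
bin ('side',) [0.5035 0.1753 0.1828] 0.022
bin ('top', 'side') [0.503  0.1749 0.1812] 0.0816
mat ((0.5288556814193726, 0.007743120193481445), (0.28326913714408875, 0.5424788594245911), 9.137246131896973)
```

Call:
jog_arm:
  plan:
    - {"claw": 0, "turn": 6.4}
    - {"turn": 6.3, "claw": 0}
    - {"x": -0.047, "y": -0.018, "claw": 0}
    - {"x": -0.047, "y": -0.018, "claw": 0}
    - {"x": -0.047, "y": -0.018, "claw": 0}
    - {"x": -0.047, "y": -0.018, "claw": 0}
    - {"x": -0.047, "y": -0.018, "claw": 0}
    - {"x": -0.047, "y": -0.018, "claw": 0}
    - {"x": -0.047, "y": -0.018, "claw": 0}
    - {"x": -0.047, "y": -0.018, "claw": 0}

```text
schema error: expected keys claw, x, y, z, turn
```

```bash
cat >> h.py <<'E'
def theta(rv):
    y=R.from_rotvec(rv).as_matrix()[:,1]; return np.arctan2(-y[0],y[1])
def go(tx,ty,tz,th):
    s=bot.read_state(); p=s['tool_pos']; t=theta(s['tcp_rot']); d=np.array([tx,ty,tz])-p
    dth=(th-t+np.pi/2)%np.pi-np.pi/2; th=t+dth
    print('t',round(s['time'],2),'tcp',p.round(4),'th',round(t,4),'F',s['wrist_force'].round(1),'w',round(s['width'],3))
    print('turn %.1f then x %.4f y %.4f z %.4f'%(-np.degrees(dth),-d[0]*np.cos(th)-d[1]*np.sin(th),-d[0]*np.sin(th)+d[1]*np.cos(th),-d[2]))
def snap(n,name):
    p=bot.camera_params(n); im=bot.read_camera(n)[:,:,::-1].copy(); cv2.imwrite(f'pics/{name}.png',im); return p,im
E
python3 - <<'E'
from h import *
go(.430,.3595,.02,-.45)
p,im=snap('wrist','w1'); print(p['fx'],p['D'],np.array(p['world_to_cam']).round(3).tolist())
print(proj(p,place(OBJ['bracket'],[.43,.3594,-.442])).round(0).tolist())
E
```

```text
t 0.1 tcp [0.1523 0.6569 0.23  ] th -0.2278 F [ 0.4 -0.7 -0.3] w 1.005
turn 12.7 then x -0.3794 y -0.1470 z 0.2100
371.2950486901403 [-0.00299544  0.          0.          0.          0.        ] [[0.225, 0.974, -0.002, -0.673], [-0.932, 0.215, -0.291, 0.038], [-0.283, 0.068, 0.957, -0.38], [0.0, 0.0, 0.0, 1.0]]
[[84.0, 398.0], [78.0, 408.0], [127.0, 406.0], [122.0, 415.0], [80.0, 449.0], [74.0, 459.0], [121.0, 455.0], [117.0, 466.0]]
```

View pics/w1.png

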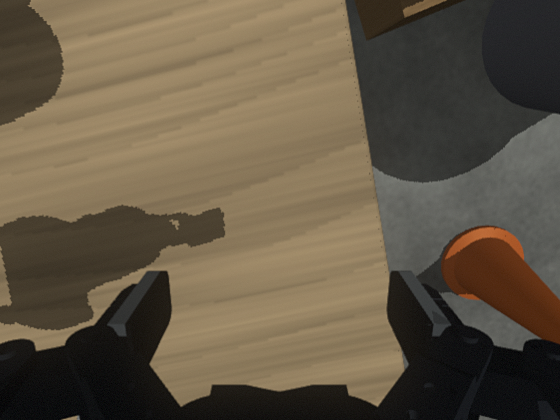

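Call:
jog_arm:
  plan:
    - {"claw": 0, "x": 0, "y": 0, "z": 0, "turn": 6.4}
    - {"claw": 0, "x": 0, "y": 0, "z": 0, "turn": 6.3}
    - {"claw": 0, "x": -0.047, "y": -0.018, "z": 0, "turn": 0}
    - {"claw": 0, "x": -0.047, "y": -0.018, "z": 0, "turn": 0}
    - {"claw": 0, "x": -0.047, "y": -0.018, "z": 0, "turn": 0}
    - {"claw": 0, "x": -0.047, "y": -0.018, "z": 0, "turn": 0}
    - {"claw": 0, "x": -0.047, "y": -0.018, "z": 0, "turn": 0}
    - {"claw": 0, "x": -0.047, "y": -0.018, "z": 0, "turn": 0}
    - {"claw": 0, "x": -0.047, "y": -0.018, "z": 0, "turn": 0}
    - {"claw": 0, "x": -0.047, "y": -0.018, "z": 0, "turn": 0}

```text
time: 1.4
tool_pos: [0.4293, 0.3631, 0.231]
tcp_rot: [-0.7, -3.063, 0.0]
wrist_force: [0.5, -1.0, -0.1]
width: 0.999
```

```bash
python3 - <<'E'
from h import *
go(.430,.3595,.02,-.45)
p,im=snap('wrist','w1b')
print(proj(p,place(OBJ['bracket'],[.43,.3594,-.442])).round(0).tolist())
E
```

```text
t 1.4 tcp [0.4293 0.3631 0.231 ] th -0.4494 F [ 0.5 -1.  -0.1] w 0.999
turn 0.0 then x -0.0021 y -0.0029 z 0.2110
[[249.0, 129.0], [248.0, 131.0], [303.0, 129.0], [304.0, 130.0], [251.0, 210.0], [250.0, 214.0], [302.0, 210.0], [303.0, 214.0]]
```

View pics/w1b.png

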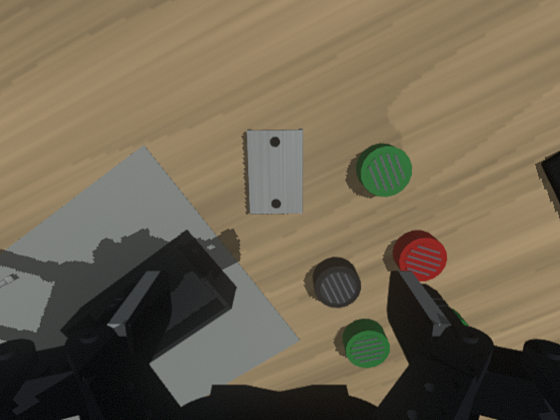

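```bash
python3 - <<'E'
from h import *
p=bot.camera_params('wrist'); im=cv2.imread('pics/w1b.png'); hsv=cv2.cvtColor(im,cv2.COLOR_BGR2HSV).astype(int)
m=blob((hsv[...,1]<50)&(hsv[...,2]>100),(275,175)); print(m.sum(),fit([(p,m)],OBJ['bracket'],[.43,.359,-.44]))
m=blob((hsv[...,2]<75),(330,297)); print(m.sum(),fit([(p,m)],OBJ['speaker'],[.567,.365,0],False))
E
```

```text
4651.0 (array([ 0.4337,  0.3534, -0.4335]), np.float64(0.0134))
2030.0 (array([0.5705, 0.3593, 0.    ]), np.float64(0.0683))
```

Call:
jog_arm:
  newtons: 40
  plan:
    - {"claw": 0, "x": -0.006, "y": -0.005, "z": 0.05, "turn": -0.5}
    - {"claw": 0, "x": 0, "y": 0, "z": 0.06, "turn": 0}
    - {"claw": 0, "x": 0, "y": 0, "z": 0.06, "turn": 0}
    - {"claw": 0, "x": 0, "y": 0, "z": 0.04, "turn": 0}
    - {"claw": 0, "x": 0, "y": 0, "z": 0.02, "turn": 0}
    - {"claw": 0, "x": 0, "y": 0, "z": 0, "turn": 0}
    - {"claw": 0.5, "x": 0, "y": 0, "z": 0, "turn": 0}
    - {"claw": 0.5, "x": 0, "y": 0, "z": 0, "turn": 0}
    - {"claw": 0.6, "x": 0, "y": 0, "z": 0, "turn": 0}
    - {"claw": 0.6, "x": 0, "y": 0, "z": 0, "turn": 0}

```text
time: 2.7
tool_pos: [0.4332, 0.3585, 0.0033]
tcp_rot: [0.686, 3.063, 0.004]
wrist_force: [0.0, -0.2, 6.6]
width: 0.614
```

```bash
python3 - <<'E'
from h import *
go(.4325,.3560,.001,-.44)
p,im=snap('side','s1')
E
python3 -c "
import cv2;a=cv2.imread('pics/s1.png');cv2.imwrite('pics/s1c.png',cv2.resize(a[240:420,150:390],None,fx=2.5,fy=2.5))"
```

```text
t 2.7 tcp [0.4332 0.3585 0.0033] th -0.4408 F [ 0.  -0.2  6.6] w 0.614
turn -0.0 then x -0.0004 y -0.0026 z 0.0023
```

View pics/s1c.png

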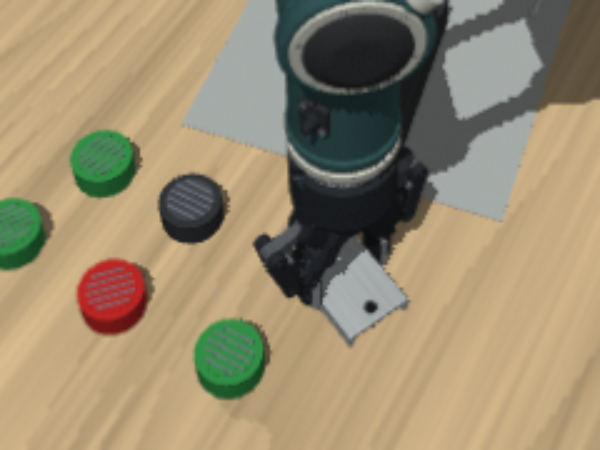

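Call:
jog_arm:
  newtons: 50
  plan:
    - {"claw": 0.8, "x": 0, "y": 0, "z": 0, "turn": 0}
    - {"claw": 0.8, "x": 0, "y": 0, "z": 0, "turn": 0}
    - {"claw": 0.8, "x": 0, "y": 0, "z": -0.02, "turn": 0}
    - {"claw": 0.8, "x": 0, "y": 0, "z": -0.04, "turn": 0}
    - {"claw": 0.8, "x": 0, "y": 0, "z": -0.06, "turn": 0}
    - {"claw": 0.8, "x": 0, "y": 0, "z": -0.03, "turn": 0}
    - {"claw": 0.8, "x": 0, "y": 0, "z": 0, "turn": 0}

```text
time: 3.62
tool_pos: [0.4335, 0.3587, 0.1544]
tcp_rot: [0.686, 3.061, 0.008]
wrist_force: [1.0, 0.7, -3.0]
width: 0.609
```

```bash
python3 - <<'E'
from h import *
go(.5300,.0070,.1,.16)
p,im=snap('wrist','w2')
p,im=snap('side','s2'); a=im[240:420,150:390]
w=cv2.imread('pics/w2.png')
cv2.imwrite('pics/c2.png',np.vstack([cv2.resize(w[180:420,60:500],(800,330)) if 0 else w[200:420,:],cv2.resize(a,(560,420))[:380]]))
E
```

```text
t 3.62 tcp [0.4335 0.3587 0.1544] th -0.4407 F [ 1.   0.7 -3. ] w 0.609
turn -34.4 then x -0.0392 y -0.3626 z 0.0544
```

View pics/c2.png

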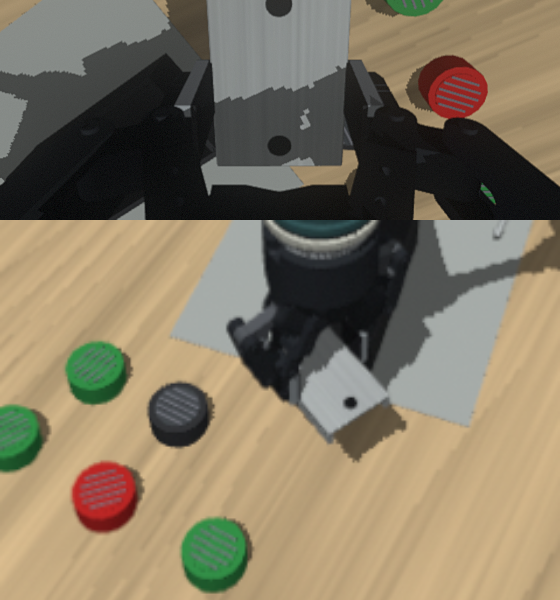

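```bash
python3 - <<'E'
from h import *
im=cv2.imread('pics/w2.png'); hsv=cv2.cvtColor(im,cv2.COLOR_BGR2HSV).astype(int)
for r in (120,130,140,145,150,155,160,170,180,230,270,300,330,350,355,360,363,366,369,372):
    m=(hsv[r,:,1]<50)&(hsv[r,:,2]>60); c=np.where(m)[0]; c=c[(c>150)&(c<400)]
    runs=np.split(c,np.where(np.diff(c)>1)[0]+1); print(r,[(int(a[0]),int(a[-1])) for a in runs if len(a)>15])
for r in (355,362,366,370,375): print(r,hsv[r,270:290:6,1:].tolist())
E
```

```text
120 []
130 []
140 []
145 []
150 []
155 []
160 []
170 []
180 [(205, 351)]
230 [(151, 178), (208, 349)]
270 [(182, 204), (212, 345)]
300 [(214, 343)]
330 [(215, 342)]
350 [(216, 268), (290, 342)]
355 [(216, 274), (284, 341)]
360 [(209, 341)]
363 [(204, 341)]
366 [(201, 289)]
369 [(201, 291)]
372 [(202, 293)]
355 [[7, 74], [10, 51], [11, 46], [7, 71]]
362 [[11, 72], [7, 71], [4, 69], [7, 117]]
366 [[9, 117], [9, 118], [8, 131], [8, 126]]
370 [[7, 137], [9, 137], [7, 138], [11, 138]]
375 [[9, 137], [11, 138], [11, 139], [7, 137]]
```

```bash
cat > pnp.py <<'E'
from h import *
def heldbracket(name,uv,s=None):
    """uv: top-face corners in image order TL,TR,BR,BL. Image up=tool +x, right = tool? solved."""
    p=bot.camera_params('wrist'); s=bot.read_state()
    T=np.eye(4); T[:3,:3]=R.from_rotvec(s['tcp_rot']).as_matrix(); T[:3,3]=s['tool_pos']
    C=np.array(p['world_to_cam'])@T   # tool->cam
    xt=C[:3,0]; yt=C[:3,1]; print('toolx in cam',xt.round(2),'tooly',yt.round(2))
    sg=np.sign(yt[0])
    obj=np.array([[.042,-sg*.027,0],[.042,sg*.027,0],[-.042,sg*.027,0],[-.042,-sg*.027,0]])
    ok,rv,tv=cv2.solvePnP(obj,np.array(uv,float),K(p),np.array(p['D']),flags=cv2.SOLVEPNP_ITERATIVE)
    M=np.eye(4); M[:3,:3]=F@cv2.Rodrigues(rv)[0]; M[:3,3]=F@tv[:,0]
    O=np.linalg.inv(C)@M; print('bracket-top in tool: pos',O[:3,3].round(4),'rot deg xyz',R.from_matrix(O[:3,:3]).as_euler('xyz',degrees=True).round(2))
    W=T@O; print('world',W[:3,3].round(4),W[:3,0].round(3))
E
python3 - <<'E'
from pnp import *
im=cv2.imread('pics/w2.png'); hsv=cv2.cvtColor(im,cv2.COLOR_BGR2HSV).astype(int)
for r in range(168,190,1): print(r,hsv[r,230:340:25,1].tolist(),hsv[r,230:340:25,2].tolist())
E
```

```text
168 [85, 85, 85, 85, 82] [165, 159, 159, 147, 149]
169 [84, 83, 83, 83, 83] [167, 159, 160, 148, 147]
170 [83, 84, 84, 82, 84] [168, 158, 157, 146, 148]
171 [84, 84, 85, 84, 85] [169, 157, 159, 146, 150]
172 [87, 86, 82, 81, 79] [168, 145, 146, 136, 133]
173 [76, 69, 56, 58, 43] [131, 104, 109, 106, 96]
174 [6, 6, 5, 8, 5] [88, 82, 94, 101, 101]
175 [4, 9, 6, 6, 6] [118, 120, 124, 127, 128]
176 [6, 6, 7, 7, 7] [137, 136, 139, 142, 141]
177 [5, 6, 5, 5, 5] [142, 139, 142, 147, 143]
178 [5, 5, 5, 5, 5] [143, 141, 144, 146, 146]
179 [5, 7, 5, 5, 5] [143, 141, 144, 147, 145]
180 [5, 7, 7, 5, 7] [142, 140, 144, 147, 146]
181 [4, 5, 7, 5, 5] [142, 142, 143, 148, 144]
182 [7, 7, 7, 7, 9] [144, 143, 142, 147, 147]
183 [4, 7, 9, 5, 4] [143, 141, 146, 147, 145]
184 [4, 5, 5, 7, 5] [141, 141, 143, 147, 145]
185 [5, 5, 9, 5, 5] [140, 140, 144, 148, 145]
186 [7, 7, 9, 5, 7] [144, 141, 145, 146, 146]
187 [7, 6, 7, 5, 5] [144, 139, 144, 146, 146]
188 [7, 6, 7, 7, 7] [142, 139, 145, 148, 145]
189 [7, 7, 7, 7, 7] [143, 141, 146, 148, 146]
```

```bash
python3 - <<'E'
from pnp import *
heldbracket('w2',[(204.5,175),(351.8,175),(341.8,364.5),(216,364.5)])
E
```

```text
toolx in cam [0.   0.96 0.29] tooly [ 1. -0.  0.]
bracket-top in tool: pos [ 0.0034 -0.0005 -0.0091] rot deg xyz [-0.25  0.44 -0.2 ]
world [0.4276 0.3578 0.1591] [-0.906  0.423  0.008]
```

Call:
jog_arm:
  plan:
    - {"claw": 0.8, "x": 0, "y": 0, "z": 0, "turn": -8.6}
    - {"claw": 0.8, "x": 0, "y": 0, "z": 0, "turn": -8.6}
    - {"claw": 0.8, "x": 0, "y": 0, "z": 0, "turn": -8.6}
    - {"claw": 0.8, "x": 0, "y": 0, "z": 0, "turn": -8.6}
    - {"claw": 0.8, "x": -0.007, "y": -0.06, "z": 0, "turn": 0}
    - {"claw": 0.8, "x": -0.007, "y": -0.06, "z": 0, "turn": 0}
    - {"claw": 0.8, "x": -0.007, "y": -0.06, "z": 0, "turn": 0}
    - {"claw": 0.8, "x": -0.007, "y": -0.06, "z": 0, "turn": 0}
    - {"claw": 0.8, "x": -0.007, "y": -0.06, "z": 0, "turn": 0}
    - {"claw": 0.8, "x": -0.007, "y": -0.06, "z": 0, "turn": 0}

```text
time: 4.97
tool_pos: [0.5285, 0.0068, 0.148]
tcp_rot: [0.25, -3.126, -0.001]
wrist_force: [0.9, 0.3, -1.5]
width: 0.612
```

```bash
python3 - <<'E'
from h import *
go(.533,.0075,.004,.16)
E
```

```text
t 4.97 tcp [0.5285 0.0068 0.148 ] th 0.1596 F [ 0.9  0.3 -1.5] w 0.612
turn -0.0 then x -0.0046 y -0.0000 z 0.1440
```

Call:
jog_arm:
  plan:
    - {"claw": 0.8, "x": -0.0046, "y": 0, "z": 0.05, "turn": 0}
    - {"claw": 0.8, "x": 0, "y": 0, "z": 0.05, "turn": 0}
    - {"claw": 0.8, "x": 0, "y": 0, "z": 0.025, "turn": 0}
    - {"claw": 0.8, "x": 0, "y": 0, "z": 0.005, "turn": 0}
    - {"claw": 0.8, "x": 0, "y": 0, "z": 0, "turn": 0}

```text
time: 5.6
tool_pos: [0.534, 0.0095, 0.0201]
tcp_rot: [0.25, -3.129, -0.0]
wrist_force: [1.1, -0.4, -2.1]
width: 0.61
```

```bash
python3 - <<'E'
from h import *
go(.533,.0075,.004,.16)
E
```

```text
t 5.6 tcp [0.534  0.0095 0.0201] th 0.1597 F [ 1.1 -0.4 -2.1] w 0.61
turn -0.0 then x 0.0013 y -0.0018 z 0.0161
```

Call:
jog_arm:
  plan:
    - {"claw": 0.8, "x": 0.001, "y": -0.0018, "z": 0.008, "turn": 0}
    - {"claw": 0.8, "x": 0, "y": 0, "z": 0.005, "turn": 0}
    - {"claw": 0.8, "x": 0, "y": 0, "z": 0.0, "turn": 0}
    - {"claw": 0.8, "x": 0, "y": 0, "z": 0.002, "turn": 0}
    - {"claw": 0.8, "x": 0, "y": 0, "z": 0, "turn": 0}

```text
time: 6.22
tool_pos: [0.5344, 0.0075, 0.0064]
tcp_rot: [-0.251, 3.131, -0.0]
wrist_force: [-0.2, 0.5, -2.0]
width: 0.615
```

```bash
python3 - <<'E'
from h import *
go(.533,.0075,.0035,.16)
E
```

```text
t 6.22 tcp [0.5344 0.0075 0.0064] th 0.1597 F [-0.2  0.5 -2. ] w 0.615
turn -0.0 then x 0.0014 y 0.0003 z 0.0029
```

Call:
jog_arm:
  plan:
    - {"claw": 0.8, "x": 0.0014, "y": 0, "z": 0.0015, "turn": 0}
    - {"claw": 0.8, "x": 0, "y": 0, "z": 0.0015, "turn": 0}
    - {"claw": 0.8, "x": 0, "y": 0, "z": 0.0, "turn": 0}

```text
time: 6.6
tool_pos: [0.5328, 0.0072, 0.0034]
tcp_rot: [0.251, -3.131, -0.0]
wrist_force: [-1.4, -0.2, 0.8]
width: 0.614
```

Call:
jog_arm:
  plan:
    - {"claw": 0.8, "x": 0, "y": 0, "z": 0.0015, "turn": 0}
    - {"claw": 0.8, "x": 0, "y": 0, "z": 0.0, "turn": 0}

```text
time: 6.85
tool_pos: [0.5328, 0.0072, 0.0033]
tcp_rot: [0.25, -3.131, -0.0]
wrist_force: [-7.1, -0.2, 12.1]
width: 0.613
```

Call:
jog_arm:
  plan:
    - {"claw": 0.3, "x": 0, "y": 0, "z": 0, "turn": 0}
    - {"claw": 0, "x": 0, "y": 0, "z": 0, "turn": 0}
    - {"claw": 0, "x": 0, "y": 0, "z": 0, "turn": 0}
    - {"claw": 0, "x": 0, "y": 0, "z": -0.02, "turn": 0}
    - {"claw": 0, "x": 0, "y": 0, "z": -0.06, "turn": 0}
    - {"claw": 0, "x": 0, "y": 0, "z": -0.06, "turn": 0}
    - {"claw": 0, "x": 0, "y": 0, "z": -0.06, "turn": 0}
    - {"claw": 0, "x": -0.06, "y": 0, "z": 0, "turn": 0}
    - {"claw": 0, "x": -0.06, "y": 0, "z": 0, "turn": 0}
    - {"claw": 0, "x": 0, "y": 0, "z": 0, "turn": 0}

```text
time: 8.1
tool_pos: [0.6543, 0.0268, 0.1999]
tcp_rot: [0.251, -3.131, -0.0]
wrist_force: [-1.0, -0.0, -0.5]
width: 0.999
```

```bash
python3 - <<'E'
from h import *
go(.567,-.354,.2,-.2)
p,im=snap('wrist','w3')
print(proj(p,place(OBJ['bracket'],[.5295,.0073,.16])).round(0).tolist())
E
```

```text
t 8.1 tcp [0.6543 0.0268 0.1999] th 0.1603 F [-1.  -0.  -0.5] w 0.999
turn 20.6 then x 0.0099 y -0.3906 z -0.0001
[[247.0, -28.0], [245.0, -33.0], [313.0, -28.0], [315.0, -33.0], [249.0, 81.0], [248.0, 81.0], [311.0, 81.0], [312.0, 81.0]]
```

View pics/w3.png

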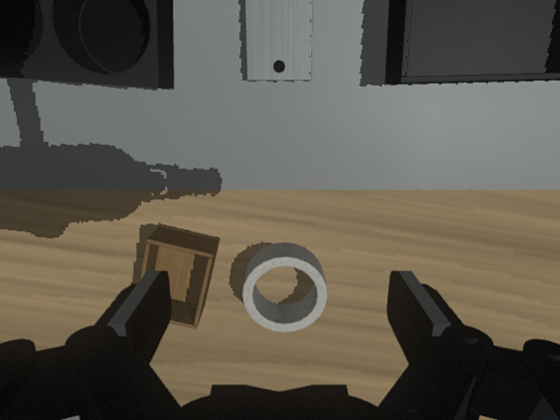

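Call:
jog_arm:
  plan:
    - {"claw": 0, "x": 0, "y": 0, "z": 0, "turn": 10.3}
    - {"claw": 0, "x": 0, "y": 0, "z": 0, "turn": 10.3}
    - {"claw": 0, "x": 0.0014, "y": -0.056, "z": 0, "turn": 0}
    - {"claw": 0, "x": 0.0014, "y": -0.056, "z": 0, "turn": 0}
    - {"claw": 0, "x": 0.0014, "y": -0.056, "z": 0, "turn": 0}
    - {"claw": 0, "x": 0.0014, "y": -0.056, "z": 0, "turn": 0}
    - {"claw": 0, "x": 0.0014, "y": -0.056, "z": 0, "turn": 0}
    - {"claw": 0, "x": 0.0014, "y": -0.056, "z": 0, "turn": 0}
    - {"claw": 0, "x": 0.0014, "y": -0.055, "z": 0, "turn": 0}
    - {"claw": 0, "x": 0, "y": 0, "z": 0, "turn": 0}

```text
time: 9.4
tool_pos: [0.5614, -0.3583, 0.2018]
tcp_rot: [-0.321, -3.124, 0.001]
wrist_force: [-0.3, 0.1, 0.7]
width: 1.002
```

```bash
python3 - <<'E'
from h import *
go(.5675,-.354,.012,-.2)
P={n:snap(n,n+'1') for n in('top','side')}
def grey(im): 
    h=cv2.cvtColor(im,cv2.COLOR_BGR2HSV).astype(int); return h
# bracket on mat: brighter than mat?
for n in P:
    p,im=P[n]; uv=proj(p,[[.53,.007,.014]])[0]; print(n,uv.round(0)); h=grey(im); u,v=map(int,uv)
    print('V along row',h[v,u-40:u+41:4,2].tolist())
    m=h[...,2]
a=P['top'][1][170:290,240:360]; b=P['side'][1][150:290,200:380]
cv2.imwrite('pics/c3.png',np.hstack([cv2.resize(a,(400,400)),cv2.resize(b,(400,400))]))
E
```

```text
t 9.4 tcp [ 0.5614 -0.3583  0.2018] th -0.205 F [-0.3  0.1  0.7] w 1.002
turn -0.3 then x -0.0051 y 0.0054 z 0.1898
top [294. 229.]
V along row [59, 63, 66, 126, 122, 124, 125, 120, 128, 127, 125, 124, 122, 52, 121, 122, 120, 119, 118, 120, 48]
side [323. 215.]
V along row [146, 146, 146, 148, 146, 146, 151, 151, 150, 149, 150, 147, 145, 147, 145, 133, 147, 147, 147, 147, 147]
```

View pics/c3.png

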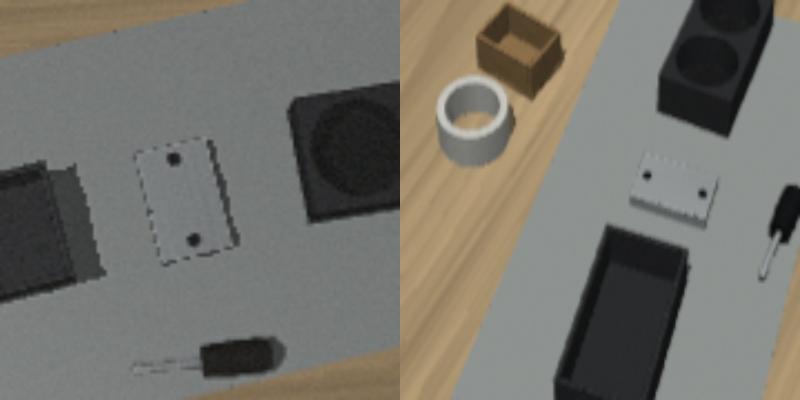

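```bash
python3 - <<'E'
from h import *
pt,ps=bot.camera_params('top'),bot.camera_params('side')
f=lambda l:[(240+(u+.5)*.3-.5,170+(v+.5)*.3-.5) for u,v in l]
g=lambda l:[(200+(u-400+.5)*.45-.5,150+(v+.5)*.35-.5) for u,v in l]
for n,p,uv in(('top holes',pt,f([(174,159),(194,240)])),('top corners',pt,f([(135,153),(211,139),(236,245),(162,263)])),('side holes',ps,g([(647,175),(702,193)])),('side corners',ps,g([(645,154),(718,184),(706,217),(631,190)]))):
    w=unproj(p,uv,.014); d=w[0]-w[-1]; print(n,w.mean(0).round(4),'ang',np.arctan2(d[1],d[0]).round(3))
    if 'top c' in n: c=cv2.minAreaRect(w[:,:2].astype(np.float32)*1000);print(c)
# cupholder and bin refit with both cams, unshadowed side
E
```

```text
top holes [0.5285 0.0061 0.014 ] ang 0.159
top corners [0.5282 0.0046 0.014 ] ang 0.163
((528.8853759765625, 4.314533233642578), (83.87187194824219, 57.04792785644531), 9.327167510986328)
side holes [0.5312 0.0059 0.014 ] ang 0.157
side corners [0.5299 0.0078 0.014 ] ang -1.43
```

Call:
jog_arm:
  newtons: 40
  plan:
    - {"claw": 0, "x": -0.005, "y": 0.0054, "z": 0.05, "turn": -0.3}
    - {"claw": 0, "x": 0, "y": 0, "z": 0.06, "turn": 0}
    - {"claw": 0, "x": 0, "y": 0, "z": 0.05, "turn": 0}
    - {"claw": 0, "x": 0, "y": 0, "z": 0.03, "turn": 0}
    - {"claw": 0, "x": 0, "y": 0, "z": 0, "turn": 0}
    - {"claw": 0.6, "x": 0, "y": 0, "z": 0, "turn": 0}
    - {"claw": 0.8, "x": 0, "y": 0, "z": 0, "turn": 0}
    - {"claw": 0.8, "x": 0, "y": 0, "z": 0, "turn": 0}
    - {"claw": 0.8, "x": 0, "y": 0, "z": 0, "turn": 0}
    - {"claw": 0.8, "x": 0, "y": 0, "z": 0, "turn": 0}

```text
time: 10.75
tool_pos: [0.572, -0.3518, 0.0147]
tcp_rot: [0.305, 3.123, -0.003]
wrist_force: [0.3, 0.7, 7.2]
width: 0.501
```

Call:
jog_arm:
  plan:
    - {"claw": 0.8, "x": 0, "y": 0, "z": 0, "turn": 0}
    - {"claw": 0.8, "x": 0, "y": 0, "z": -0.02, "turn": 0}
    - {"claw": 0.8, "x": 0, "y": 0, "z": -0.05, "turn": 0}
    - {"claw": 0.8, "x": 0, "y": 0, "z": -0.06, "turn": 0}
    - {"claw": 0.8, "x": 0, "y": 0, "z": -0.03, "turn": 0}
    - {"claw": 0.8, "x": 0, "y": 0, "z": 0, "turn": 0}

```text
time: 11.5
tool_pos: [0.5722, -0.3522, 0.1769]
tcp_rot: [0.305, 3.119, -0.006]
wrist_force: [-0.2, 0.6, -1.7]
width: 0.507
```

```bash
python3 - <<'E'
from h import *
go(.5296,.0066,.15,.16)
p,im=snap('wrist','w4')
a=cv2.resize(im[120:420,130:430],(600,600)); cv2.imwrite('pics/c4.png',a)
E
```

```text
t 11.5 tcp [ 0.5722 -0.3522  0.1769] th -0.1948 F [-0.2  0.6 -1.7] w 0.507
turn -20.3 then x -0.0151 y 0.3610 z 0.0269
```

View pics/c4.png

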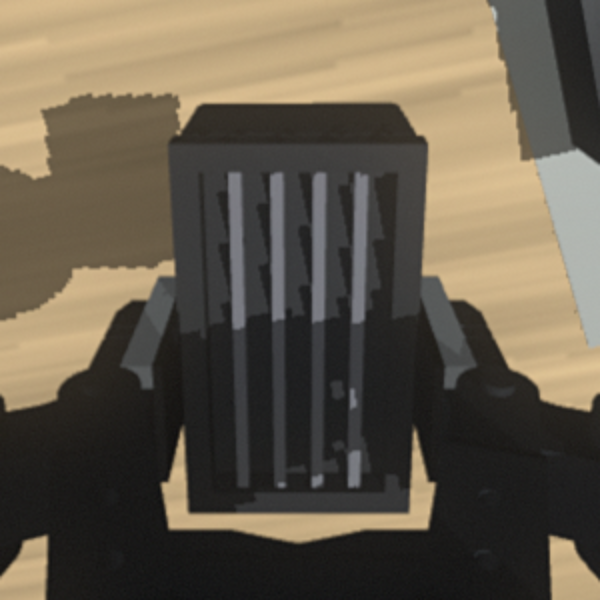

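```bash
sed -i 's/def heldbracket(name,uv,s=None):/def held(uv,a=.042,b=.027):/; s/\.042,-sg\*\.027/a,-sg*b/g; s/\.042,sg\*\.027/a,sg*b/g' pnp.py; python3 - <<'E'
from pnp import *
held([(130+u/2-.25,120+v/2-.25) for u,v in((169,142),(428,142),(410,513),(188,513))],.038,.022)
E
```

```text
toolx in cam [0.   0.96 0.29] tooly [ 1. -0.  0.]
bracket-top in tool: pos [ 0.0044 -0.0003 -0.0209] rot deg xyz [-0.11 -0.5  -0.1 ]
world [ 0.5662 -0.3505  0.1945] [-0.981  0.192 -0.011]
```

Call:
jog_arm:
  plan:
    - {"claw": 0.8, "x": 0, "y": 0, "z": 0, "turn": -10.2}
    - {"claw": 0.8, "x": 0, "y": 0, "z": 0, "turn": -10.1}
    - {"claw": 0.8, "x": -0.0028, "y": 0.052, "z": 0, "turn": 0}
    - {"claw": 0.8, "x": -0.0028, "y": 0.052, "z": 0, "turn": 0}
    - {"claw": 0.8, "x": -0.0028, "y": 0.052, "z": 0, "turn": 0}
    - {"claw": 0.8, "x": -0.0028, "y": 0.052, "z": 0, "turn": 0}
    - {"claw": 0.8, "x": -0.0028, "y": 0.052, "z": 0, "turn": 0}
    - {"claw": 0.8, "x": -0.0028, "y": 0.052, "z": 0, "turn": 0}
    - {"claw": 0.8, "x": -0.0026, "y": 0.049, "z": 0, "turn": 0}
    - {"claw": 0.8, "x": 0, "y": 0, "z": 0, "turn": 0}

```text
time: 12.8
tool_pos: [0.5291, 0.0119, 0.1687]
tcp_rot: [0.257, -3.125, -0.002]
wrist_force: [-0.5, -0.4, -1.1]
width: 0.506
```

```bash
python3 - <<'E'
from h import *
go(.5339,.0073,.0307,.16)
E
```

```text
t 12.8 tcp [0.5291 0.0119 0.1687] th 0.164 F [-0.5 -0.4 -1.1] w 0.506
turn 0.2 then x -0.0040 y -0.0053 z 0.1380
```

Call:
jog_arm:
  plan:
    - {"claw": 0.8, "x": -0.004, "y": -0.0053, "z": 0.04, "turn": 0.2}
    - {"claw": 0.8, "x": 0, "y": 0, "z": 0.05, "turn": 0}
    - {"claw": 0.8, "x": 0, "y": 0, "z": 0.03, "turn": 0}
    - {"claw": 0.8, "x": 0, "y": 0, "z": 0, "turn": 0}
    - {"claw": 0.8, "x": 0, "y": 0, "z": 0, "turn": 0}

```text
time: 13.42
tool_pos: [0.5369, 0.0036, 0.0519]
tcp_rot: [0.244, -3.132, 0.0]
wrist_force: [0.3, 0.0, -1.9]
width: 0.506
```

```bash
python3 - <<'E'
from h import *
go(.5339,.0073,.0307,.16)
E
```

```text
t 13.43 tcp [0.5369 0.0036 0.0519] th 0.1555 F [ 0.3  0.  -1.9] w 0.506
turn -0.3 then x 0.0023 y 0.0041 z 0.0212
```

Call:
jog_arm:
  plan:
    - {"claw": 0.8, "x": 0.0023, "y": 0.004, "z": 0.01, "turn": -0.3}
    - {"claw": 0.8, "x": 0, "y": 0, "z": 0.004, "turn": 0}
    - {"claw": 0.8, "x": 0, "y": 0, "z": 0, "turn": 0}
    - {"claw": 0.8, "x": 0, "y": 0, "z": 0, "turn": 0}

```text
time: 13.92
tool_pos: [0.5341, 0.0079, 0.0381]
tcp_rot: [-0.253, 3.131, -0.0]
wrist_force: [0.1, -0.5, -2.7]
width: 0.504
```

```bash
python3 - <<'E'
from h import *
go(.5339,.0073,.0307,.16)
E
```

```text
t 13.93 tcp [0.5341 0.0079 0.0381] th 0.1616 F [ 0.1 -0.5 -2.7] w 0.504
turn 0.1 then x 0.0003 y -0.0005 z 0.0074
```

Call:
jog_arm:
  plan:
    - {"claw": 0.8, "x": 0, "y": -0.0005, "z": 0.004, "turn": 0}
    - {"claw": 0.8, "x": 0, "y": 0, "z": 0.003, "turn": 0}
    - {"claw": 0.8, "x": 0, "y": 0, "z": 0, "turn": 0}

```text
time: 14.3
tool_pos: [0.5334, 0.0073, 0.0303]
tcp_rot: [0.253, -3.13, -0.0]
wrist_force: [-0.9, -0.3, -1.8]
width: 0.508
```

Call:
jog_arm:
  plan:
    - {"claw": 0.8, "x": 0, "y": 0, "z": 0.0015, "turn": 0}
    - {"claw": 0.8, "x": 0, "y": 0, "z": 0, "turn": 0}

```text
time: 14.55
tool_pos: [0.5338, 0.0073, 0.0292]
tcp_rot: [0.253, -3.131, -0.0]
wrist_force: [0.0, 0.2, -2.3]
width: 0.507
```

Call:
jog_arm:
  plan:
    - {"claw": 0.8, "x": 0, "y": 0, "z": 0.001, "turn": 0}
    - {"claw": 0.8, "x": 0, "y": 0, "z": 0, "turn": 0}

```text
time: 14.8
tool_pos: [0.534, 0.0073, 0.0287]
tcp_rot: [-0.253, 3.131, -0.0]
wrist_force: [-1.3, -0.9, 2.9]
width: 0.51
```

Call:
jog_arm:
  plan:
    - {"claw": 0.8, "x": 0, "y": 0, "z": 0.001, "turn": 0}
    - {"claw": 0.8, "x": 0, "y": 0, "z": 0, "turn": 0}

```text
time: 15.05
tool_pos: [0.534, 0.0073, 0.0286]
tcp_rot: [0.253, -3.131, 0.0]
wrist_force: [-5.0, 0.7, 10.0]
width: 0.507
```

Call:
jog_arm:
  plan:
    - {"claw": 0.3, "x": 0, "y": 0, "z": 0, "turn": 0}
    - {"claw": 0, "x": 0, "y": 0, "z": 0, "turn": 0}
    - {"claw": 0, "x": 0, "y": 0, "z": 0, "turn": 0}
    - {"claw": 0, "x": 0, "y": 0, "z": -0.02, "turn": 0}
    - {"claw": 0, "x": 0, "y": 0, "z": -0.06, "turn": 0}
    - {"claw": 0, "x": 0, "y": 0, "z": -0.06, "turn": 0}
    - {"claw": 0, "x": 0, "y": 0, "z": -0.04, "turn": 0}
    - {"claw": 0, "x": 0, "y": 0, "z": 0, "turn": 10.7}
    - {"claw": 0, "x": 0, "y": 0, "z": 0, "turn": 10.7}
    - {"claw": 0, "x": 0, "y": 0, "z": 0, "turn": 10.6}

```text
time: 16.3
tool_pos: [0.5338, 0.0073, 0.2073]
tcp_rot: [0.629, 3.078, -0.0]
wrist_force: [-0.2, -0.0, 1.0]
width: 0.997
```

Call:
jog_arm:
  plan:
    - {"claw": 0, "x": -0.0042, "y": -0.055, "z": 0, "turn": 0}
    - {"claw": 0, "x": -0.0042, "y": -0.055, "z": 0, "turn": 0}
    - {"claw": 0, "x": -0.0042, "y": -0.055, "z": 0, "turn": 0}
    - {"claw": 0, "x": -0.0042, "y": -0.055, "z": 0, "turn": 0}
    - {"claw": 0, "x": -0.0042, "y": -0.055, "z": 0, "turn": 0}
    - {"claw": 0, "x": -0.0042, "y": -0.055, "z": 0, "turn": 0}
    - {"claw": 0, "x": -0.0042, "y": -0.055, "z": 0, "turn": 0}
    - {"claw": 0, "x": 0, "y": 0, "z": 0, "turn": 0}
    - {"claw": 0, "x": 0, "y": 0, "z": 0, "turn": 0}

```text
time: 17.42
tool_pos: [0.4118, -0.3588, 0.2068]
tcp_rot: [-0.621, -3.079, -0.002]
wrist_force: [-0.0, 0.2, 0.7]
width: 1.0
```

```bash
python3 - <<'E'
from h import *
go(.412,-.361,.017,-.4)
P={n:snap(n,n+'2') for n in('top','side')}
for z in(.0,.014,.05):print({n:proj(P[n][0],place(box(.076,.044,0)[::2],[.5296,.0066,.16],z)).round(1).tolist() for n in P}) if z==.05 else 0
a=P['top'][1][170:270,250:350]; b=P['side'][1][160:260,270:370]
cv2.imwrite('pics/c5.png',np.hstack([cv2.resize(a,(400,400)),cv2.resize(b,(400,400))]))
E
```

```text
t 17.43 tcp [ 0.4118 -0.3588  0.2068] th -0.3982 F [-0.   0.2  0.7] w 1.0
turn 0.1 then x -0.0010 y -0.0020 z 0.1898
{'top': [[308.0, 239.7], [289.8, 244.0], [300.2, 208.9], [282.3, 213.1]], 'side': [[342.7, 201.4], [337.5, 214.0], [311.8, 193.9], [306.0, 206.1]]}
```

View pics/c5.png

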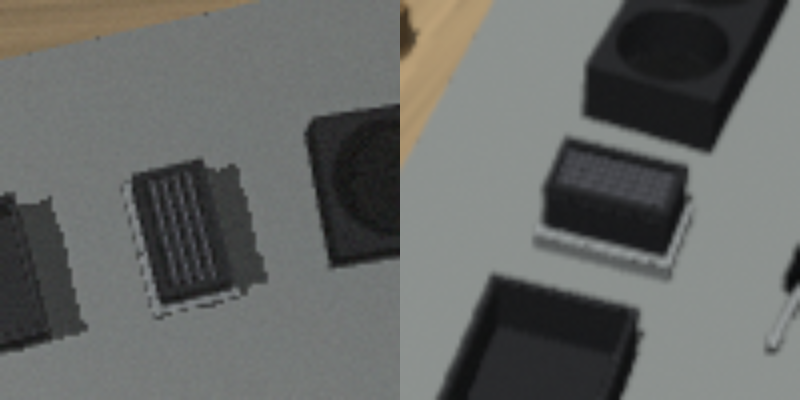

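Call:
jog_arm:
  newtons: 30
  plan:
    - {"claw": 0, "x": -0.001, "y": -0.002, "z": 0.05, "turn": 0}
    - {"claw": 0, "x": 0, "y": 0, "z": 0.06, "turn": 0}
    - {"claw": 0, "x": 0, "y": 0, "z": 0.05, "turn": 0}
    - {"claw": 0, "x": 0, "y": 0, "z": 0.03, "turn": 0}
    - {"claw": 0, "x": 0, "y": 0, "z": 0, "turn": 0}
    - {"claw": 0.6, "x": 0, "y": 0, "z": 0, "turn": 0}
    - {"claw": 0.8, "x": 0, "y": 0, "z": 0, "turn": 0}
    - {"claw": 0.8, "x": 0, "y": 0, "z": 0, "turn": 0}
    - {"claw": 0.8, "x": 0, "y": 0, "z": 0, "turn": 0}
    - {"claw": 0.8, "x": 0, "y": 0, "z": 0, "turn": 0}

```text
time: 18.77
tool_pos: [0.4137, -0.3624, 0.0196]
tcp_rot: [0.62, 3.076, -0.002]
wrist_force: [0.3, 1.3, 6.1]
width: 0.499
```

Call:
jog_arm:
  plan:
    - {"claw": 0.8, "x": 0, "y": 0, "z": 0, "turn": 0}
    - {"claw": 0.8, "x": 0, "y": 0, "z": -0.02, "turn": 0}
    - {"claw": 0.8, "x": 0, "y": 0, "z": -0.05, "turn": 0}
    - {"claw": 0.8, "x": 0, "y": 0, "z": -0.06, "turn": 0}
    - {"claw": 0.8, "x": 0, "y": 0, "z": -0.03, "turn": 0}
    - {"claw": 0.8, "x": 0, "y": 0, "z": 0, "turn": 0}

```text
time: 19.52
tool_pos: [0.4141, -0.3633, 0.1817]
tcp_rot: [0.619, 3.073, -0.007]
wrist_force: [-0.3, -0.7, -1.1]
width: 0.497
```

```bash
python3 - <<'E'
from h import *
go(.6412,-.1537,.16,.087)
p,im=snap('wrist','w6'); q,i2=snap('side','s6')
u,v=map(int,proj(q,[bot.read_state()['tool_pos']])[0]); print(u,v)
cv2.imwrite('pics/c6.png',np.hstack([cv2.resize(im[120:420,130:430],(400,400)),cv2.resize(i2[max(v-50,0):v+50,u-50:u+50],(400,400))]))
E
```

```text
t 19.52 tcp [ 0.4141 -0.3633  0.1817] th -0.3973 F [-0.3 -0.7 -1.1] w 0.497
turn -27.7 then x -0.2444 y 0.1891 z 0.0217
433 93
```

View pics/c6.png

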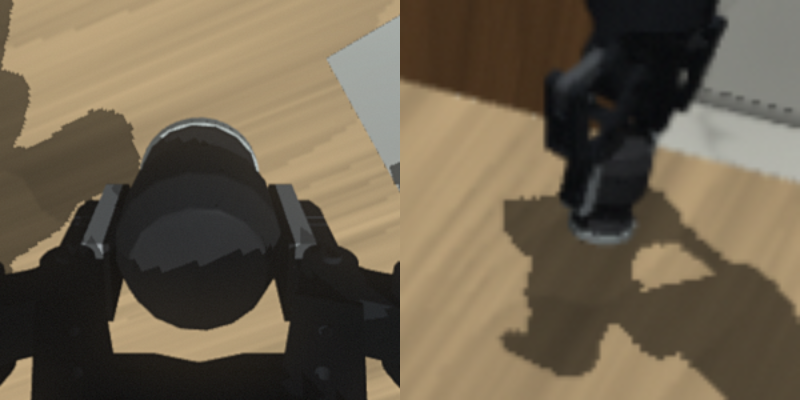

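```bash
python3 - <<'E'
from h import *
p=bot.camera_params('wrist'); s=bot.read_state(); Rm=R.from_rotvec(s['tcp_rot']).as_matrix()
Kc=cyl((.02,0),(.02,.01)); B=cyl((.022,.03),(.022,.05),(.0215,.052))
def rows(xo,pitch):
    f=lambda P:proj(p,s['tool_pos']+(( (P-[0,0,.04])*[1,1,-1])@R.from_euler('y',pitch,degrees=True).as_matrix().T+[xo,0,.0196-.04])@Rm.T)
    c,b=f(Kc),f(B); return round(c[:,1].min(),1),round(b[:,1].max(),1),round(b[:,0].min(),1),round(b[:,0].max(),1)
for xo in(-.004,0,.002,.004,.006):
    for pt in(-4,0,4): print(xo,pt,rows(xo,pt))
E
```

```text
-0.004 -4 (np.float64(228.6), np.float64(381.0), np.float64(217.0), np.float64(342.6))
-0.004 0 (np.float64(223.8), np.float64(380.0), np.float64(217.1), np.float64(342.5))
-0.004 4 (np.float64(219.3), np.float64(378.7), np.float64(217.2), np.float64(342.4))
0 -4 (np.float64(220.5), np.float64(371.8), np.float64(216.4), np.float64(343.2))
0 0 (np.float64(215.6), np.float64(370.9), np.float64(216.5), np.float64(343.1))
0 4 (np.float64(210.9), np.float64(369.7), np.float64(216.6), np.float64(343.0))
0.002 -4 (np.float64(216.4), np.float64(367.1), np.float64(216.2), np.float64(343.5))
0.002 0 (np.float64(211.5), np.float64(366.3), np.float64(216.2), np.float64(343.4))
0.002 4 (np.float64(206.7), np.float64(365.1), np.float64(216.4), np.float64(343.3))
0.004 -4 (np.float64(212.4), np.float64(362.4), np.float64(215.9), np.float64(343.8))
0.004 0 (np.float64(207.3), np.float64(361.6), np.float64(216.0), np.float64(343.7))
0.004 4 (np.float64(202.5), np.float64(360.5), np.float64(216.1), np.float64(343.6))
0.006 -4 (np.float64(208.2), np.float64(357.6), np.float64(215.6), np.float64(344.1))
0.006 0 (np.float64(203.1), np.float64(356.9), np.float64(215.7), np.float64(344.0))
0.006 4 (np.float64(198.2), np.float64(355.8), np.float64(215.8), np.float64(343.9))
```

Call:
jog_arm:
  plan:
    - {"claw": 0.8, "x": 0, "y": 0, "z": 0, "turn": -9.3}
    - {"claw": 0.8, "x": 0, "y": 0, "z": 0, "turn": -9.2}
    - {"claw": 0.8, "x": 0, "y": 0, "z": 0, "turn": -9.2}
    - {"claw": 0.8, "x": -0.041, "y": 0.0315, "z": 0, "turn": 0}
    - {"claw": 0.8, "x": -0.041, "y": 0.0315, "z": 0, "turn": 0}
    - {"claw": 0.8, "x": -0.041, "y": 0.0315, "z": 0, "turn": 0}
    - {"claw": 0.8, "x": -0.041, "y": 0.0315, "z": 0, "turn": 0}
    - {"claw": 0.8, "x": -0.041, "y": 0.0315, "z": 0, "turn": 0}
    - {"claw": 0.8, "x": -0.041, "y": 0.0315, "z": 0, "turn": 0}
    - {"claw": 0.8, "x": 0, "y": 0, "z": 0, "turn": 0}

```text
time: 20.88
tool_pos: [0.6417, -0.1486, 0.1739]
tcp_rot: [0.142, -3.135, -0.003]
wrist_force: [-0.4, -0.3, -0.8]
width: 0.5
```

```bash
python3 - <<'E'
from h import *
go(.6432,-.1535,.022,.087)
E
```

```text
t 20.88 tcp [ 0.6417 -0.1486  0.1739] th 0.0903 F [-0.4 -0.3 -0.8] w 0.5
turn 0.2 then x -0.0011 y -0.0051 z 0.1519
```

Call:
jog_arm:
  plan:
    - {"claw": 0.8, "x": 0, "y": -0.003, "z": 0.04, "turn": 0}
    - {"claw": 0.8, "x": 0, "y": 0, "z": 0.05, "turn": 0}
    - {"claw": 0.8, "x": 0, "y": 0, "z": 0.03, "turn": 0}
    - {"claw": 0.8, "x": 0, "y": 0, "z": 0, "turn": 0}
    - {"claw": 0.8, "x": 0, "y": 0, "z": 0, "turn": 0}
    - {"claw": 0.8, "x": 0, "y": 0, "z": 0, "turn": 0}

```text
time: 21.62
tool_pos: [0.6427, -0.1555, 0.0595]
tcp_rot: [-0.135, 3.135, -0.002]
wrist_force: [0.0, 0.5, -1.1]
width: 0.498
```

```bash
python3 - <<'E'
from h import *
go(.6432,-.1535,.022,.087)
E
```

```text
t 21.62 tcp [ 0.6427 -0.1555  0.0595] th 0.0861 F [ 0.   0.5 -1.1] w 0.498
turn -0.0 then x -0.0007 y 0.0020 z 0.0375
```

Call:
jog_arm:
  plan:
    - {"claw": 0.8, "x": -0.0007, "y": 0.002, "z": 0.02, "turn": 0}
    - {"claw": 0.8, "x": 0, "y": 0, "z": 0.014, "turn": 0}
    - {"claw": 0.8, "x": 0, "y": 0, "z": 0.002, "turn": 0}
    - {"claw": 0.8, "x": 0, "y": 0, "z": 0, "turn": 0}
    - {"claw": 0.8, "x": 0, "y": 0, "z": 0, "turn": 0}

```text
time: 22.25
tool_pos: [0.6419, -0.1528, 0.0213]
tcp_rot: [-0.136, 3.139, -0.0]
wrist_force: [0.2, -0.8, -0.5]
width: 0.498
```

Call:
jog_arm:
  plan:
    - {"claw": 0.8, "x": 0, "y": 0, "z": 0.0015, "turn": 0}
    - {"claw": 0.8, "x": 0, "y": 0, "z": 0, "turn": 0}

```text
time: 22.5
tool_pos: [0.6418, -0.1528, 0.0198]
tcp_rot: [0.136, -3.139, -0.0]
wrist_force: [0.5, -0.5, -1.3]
width: 0.501
```

Call:
jog_arm:
  plan:
    - {"claw": 0.8, "x": -0.0012, "y": 0, "z": 0.001, "turn": 0}
    - {"claw": 0.8, "x": 0, "y": 0, "z": 0, "turn": 0}

```text
time: 22.75
tool_pos: [0.6429, -0.1527, 0.0198]
tcp_rot: [0.136, -3.138, 0.0]
wrist_force: [-3.7, 1.0, 3.8]
width: 0.506
```

Call:
jog_arm:
  plan:
    - {"claw": 0.8, "x": 0, "y": 0, "z": 0.001, "turn": 0}
    - {"claw": 0.8, "x": 0, "y": 0, "z": 0, "turn": 0}

```text
time: 23.0
tool_pos: [0.643, -0.1527, 0.0197]
tcp_rot: [0.136, -3.138, 0.0]
wrist_force: [-5.8, 0.8, 10.6]
width: 0.498
```

Call:
jog_arm:
  plan:
    - {"claw": 0.4, "x": 0, "y": 0, "z": 0, "turn": 0}
    - {"claw": 0, "x": 0, "y": 0, "z": 0, "turn": 0}
    - {"claw": 0, "x": 0, "y": 0, "z": 0, "turn": 0}
    - {"claw": 0, "x": 0, "y": 0, "z": -0.02, "turn": 0}
    - {"claw": 0, "x": 0, "y": 0, "z": -0.06, "turn": 0}
    - {"claw": 0, "x": 0, "y": 0, "z": -0.06, "turn": 0}
    - {"claw": 0, "x": 0, "y": 0, "z": -0.05, "turn": -9.9}
    - {"claw": 0, "x": 0, "y": 0, "z": 0, "turn": -9.9}
    - {"claw": 0, "x": 0, "y": 0, "z": 0, "turn": -9.9}
    - {"claw": 0, "x": 0, "y": 0, "z": 0, "turn": -10}

```text
time: 24.25
tool_pos: [0.6465, -0.1399, 0.2095]
tcp_rot: [1.15, -2.911, 0.033]
wrist_force: [0.3, 0.4, -0.0]
width: 0.999
```

Call:
jog_arm:
  plan:
    - {"claw": 0, "x": -0.0345, "y": 0.047, "z": 0, "turn": 0}
    - {"claw": 0, "x": -0.0345, "y": 0.047, "z": 0, "turn": 0}
    - {"claw": 0, "x": -0.0345, "y": 0.047, "z": 0, "turn": 0}
    - {"claw": 0, "x": -0.0345, "y": 0.047, "z": 0, "turn": 0}
    - {"claw": 0, "x": -0.0345, "y": 0.047, "z": 0, "turn": 0}
    - {"claw": 0, "x": -0.0345, "y": 0.047, "z": 0, "turn": 0}
    - {"claw": 0.2, "x": -0.0345, "y": 0.047, "z": 0, "turn": 0}
    - {"claw": 0.2, "x": -0.0345, "y": 0.047, "z": 0, "turn": 0}
    - {"claw": 0.2, "x": -0.0345, "y": 0.047, "z": 0, "turn": 0}
    - {"claw": 0.2, "x": 0, "y": 0, "z": 0, "turn": 0}

```text
time: 25.5
tool_pos: [0.5829, 0.3867, 0.1971]
tcp_rot: [1.157, -2.909, 0.028]
wrist_force: [-0.1, -0.7, 0.0]
width: 0.8
```

```bash
python3 - <<'E'
from h import *
go(.5675,.3655,.003,.78)
P={n:snap(n,n+'3') for n in('top','side','wrist')}
for n,sd in(('top',[(.641,-.154,.062),(.53,.007,.05)]),('side',[(.641,-.154,.062),(.53,.007,.05)])): print(n,proj(P[n][0],sd).round(0).tolist())
a=P['side'][1]; cv2.imwrite('pics/c7.png',np.hstack([cv2.resize(P['top'][1][150:250,290:430],(400,286)),cv2.resize(a[100:220,270:438],(400,286))]))
E
```

```text
t 25.5 tcp [0.5829 0.3867 0.1971] th 0.7573 F [-0.1 -0.7  0. ] w 0.8
turn -1.3 then x 0.0258 y -0.0043 z 0.1941
top [[358.0, 175.0], [295.0, 226.0]]
side [[313.0, 148.0], [324.0, 204.0]]
```

View pics/c7.png

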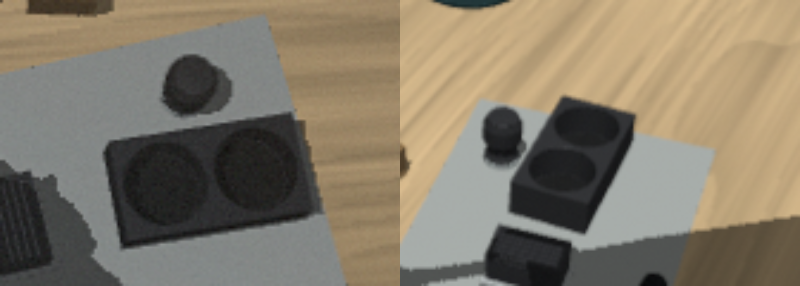

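Call:
jog_arm:
  plan:
    - {"claw": 0.15, "x": 0.025, "y": -0.004, "z": 0.04, "turn": -1}
    - {"claw": 0.15, "x": 0, "y": 0, "z": 0.05, "turn": 0}
    - {"claw": 0.15, "x": 0, "y": 0, "z": 0.02, "turn": 0}
    - {"claw": 0.15, "x": 0, "y": 0, "z": 0, "turn": 0}
    - {"claw": 0.15, "x": 0, "y": 0, "z": 0, "turn": 0}

```text
time: 26.28
tool_pos: [0.5697, 0.3603, 0.0887]
tcp_rot: [1.175, -2.903, 0.029]
wrist_force: [-0.1, 0.4, -0.3]
width: 0.849
```

```bash
python3 - <<'E'
from h import *
go(.5675,.3655,.003,.78)
p,im=snap('wrist','w8'); cv2.imwrite('pics/w8c.png',im)
print(proj(p,place(cyl((.025,.024))[::10],[.5675,.3655,0])).round(0).tolist())
E
```

```text
t 26.27 tcp [0.5697 0.3603 0.0887] th 0.7691 F [-0.1  0.4 -0.3] w 0.849
turn -0.6 then x -0.0021 y 0.0053 z 0.0857
[[261.0, 257.0], [319.0, 256.0], [320.0, 200.0], [259.0, 201.0]]
```

View pics/w8c.png

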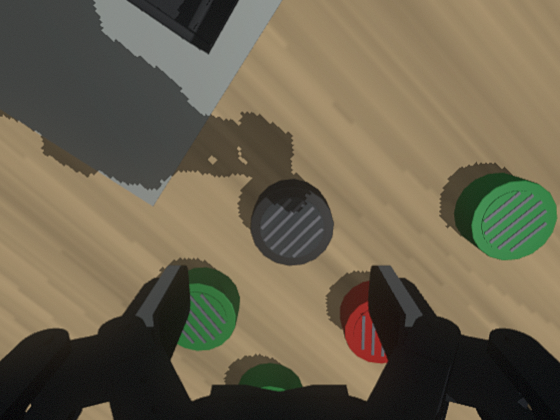

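Call:
jog_arm:
  newtons: 30
  plan:
    - {"claw": 0.15, "x": -0.002, "y": 0.005, "z": 0.02, "turn": 0}
    - {"claw": 0.15, "x": 0, "y": 0, "z": 0.035, "turn": 0}
    - {"claw": 0.15, "x": 0, "y": 0, "z": 0.02, "turn": 0}
    - {"claw": 0.15, "x": 0, "y": 0, "z": 0.006, "turn": 0}
    - {"claw": 0.15, "x": 0, "y": 0, "z": 0, "turn": 0}
    - {"claw": 0.15, "x": 0, "y": 0, "z": 0, "turn": 0}

```text
time: 27.08
tool_pos: [0.5665, 0.3635, 0.0067]
tcp_rot: [1.175, -2.902, 0.029]
wrist_force: [-0.0, 0.5, -0.1]
width: 0.845
```

```bash
python3 - <<'E'
from h import *
go(.5675,.3655,.004,.78); s=bot.read_state(); print(R.from_rotvec(s['tcp_rot']).as_matrix()[:,2].round(4))
E
```

```text
t 27.07 tcp [0.5665 0.3635 0.0067] th 0.7697 F [-0.   0.5 -0.1] w 0.845
turn -0.6 then x -0.0021 y 0.0007 z 0.0027
[-0.0029 -0.0215 -0.9998]
```

Call:
jog_arm:
  newtons: 30
  plan:
    - {"claw": 0.15, "x": -0.002, "y": 0.0007, "z": 0.001, "turn": 0}
    - {"claw": 0.15, "x": 0, "y": 0, "z": 0, "turn": 0}
    - {"claw": 0.6, "x": 0, "y": 0, "z": 0, "turn": 0}
    - {"claw": 0.7, "x": 0, "y": 0, "z": 0, "turn": 0}
    - {"claw": 0.7, "x": 0, "y": 0, "z": 0, "turn": 0}
    - {"claw": 0.7, "x": 0, "y": 0, "z": 0, "turn": 0}

```text
time: 27.82
tool_pos: [0.5668, 0.3649, 0.0048]
tcp_rot: [1.175, -2.9, 0.03]
wrist_force: [0.6, -0.4, 4.4]
width: 0.573
```

Call:
jog_arm:
  plan:
    - {"claw": 0.7, "x": 0, "y": 0, "z": 0, "turn": 0}
    - {"claw": 0.7, "x": 0, "y": 0, "z": -0.02, "turn": 0}
    - {"claw": 0.7, "x": 0, "y": 0, "z": -0.05, "turn": 0}
    - {"claw": 0.7, "x": 0, "y": 0, "z": -0.06, "turn": 0}
    - {"claw": 0.7, "x": 0, "y": 0, "z": -0.03, "turn": 0}
    - {"claw": 0.7, "x": 0, "y": 0, "z": 0, "turn": 0}

```text
time: 28.58
tool_pos: [0.5692, 0.3697, 0.1691]
tcp_rot: [1.177, -2.907, 0.028]
wrist_force: [-0.6, 0.5, -0.7]
width: 0.572
```

```bash
python3 - <<'E'
from h import *
go(.4164,.1592,.15,.181)
p,im=snap('wrist','w9'); cv2.imwrite('pics/c9.png',cv2.resize(im[120:420,130:430],(600,600)))
E
```

```text
t 28.57 tcp [0.5692 0.3697 0.1691] th 0.7698 F [-0.6  0.5 -0.7] w 0.572
turn 33.7 then x 0.1882 y -0.1796 z 0.0191
```

View pics/c9.png

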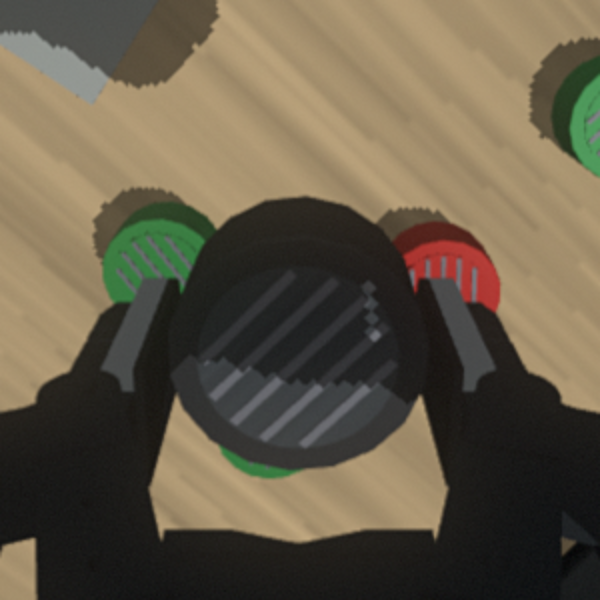

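```bash
python3 - <<'E'
from h import *
p=bot.camera_params('wrist'); s=bot.read_state(); Rm=R.from_rotvec(s['tcp_rot']).as_matrix()
for xo in(0,.003,.006,.009):
    f=lambda z:proj(p,s['tool_pos']+(cyl((.025,z))+[xo,0,0])@Rm.T)
    t,b=f(-.0192),f(.0048); print(xo,t.max(0).round(1),t.min(0).round(1),b.min(0).round(1))
E
```

```text
0 [345.9 355.5] [213.2 238. ] [222.5 216.7]
0.003 [346.4 349.1] [212.8 230.2] [222.2 209.8]
0.006 [346.8 342.7] [212.4 222.2] [221.8 202.9]
0.009 [347.2 336.1] [212.  214.1] [221.5 195.9]
```

Call:
jog_arm:
  plan:
    - {"claw": 0.7, "x": 0, "y": 0, "z": 0, "turn": 8.4}
    - {"claw": 0.7, "x": 0, "y": 0, "z": 0, "turn": 8.4}
    - {"claw": 0.7, "x": 0, "y": 0, "z": 0, "turn": 8.4}
    - {"claw": 0.7, "x": 0, "y": 0, "z": 0, "turn": 8.5}
    - {"claw": 0.7, "x": 0.0376, "y": -0.036, "z": 0, "turn": 0}
    - {"claw": 0.7, "x": 0.0376, "y": -0.036, "z": 0, "turn": 0}
    - {"claw": 0.7, "x": 0.0376, "y": -0.036, "z": 0, "turn": 0}
    - {"claw": 0.7, "x": 0.0376, "y": -0.036, "z": 0, "turn": 0}
    - {"claw": 0.7, "x": 0.0376, "y": -0.036, "z": 0, "turn": 0}
    - {"claw": 0.7, "x": 0, "y": 0, "z": 0, "turn": 0}

```text
time: 29.88
tool_pos: [0.4102, 0.1545, 0.1665]
tcp_rot: [0.28, -3.115, 0.038]
wrist_force: [-0.1, 0.4, -1.2]
width: 0.57
```

Call:
jog_arm:
  plan:
    - {"claw": 0.7, "x": 0, "y": 0, "z": 0.04, "turn": 0}
    - {"claw": 0.7, "x": 0, "y": 0, "z": 0.04, "turn": 0}
    - {"claw": 0.7, "x": 0, "y": 0, "z": 0.02, "turn": 0}
    - {"claw": 0.7, "x": 0, "y": 0, "z": 0, "turn": 0}
    - {"claw": 0.7, "x": 0, "y": 0, "z": 0, "turn": 0}

```text
time: 30.5
tool_pos: [0.4147, 0.1556, 0.0699]
tcp_rot: [0.284, -3.121, 0.035]
wrist_force: [0.3, -0.2, -0.0]
width: 0.573
```

```bash
python3 - <<'E'
from h import *
go(.4162,.1595,.007,.181); s=bot.read_state(); print(R.from_rotvec(s['tcp_rot']).as_matrix()[:,2].round(4))
E
```

```text
t 30.5 tcp [0.4147 0.1556 0.0699] th 0.1819 F [ 0.3 -0.2 -0. ] w 0.573
turn 0.0 then x -0.0022 y 0.0036 z 0.0629
[-0.0051 -0.0227 -0.9997]
```

Call:
jog_arm:
  plan:
    - {"claw": 0.7, "x": -0.002, "y": 0.005, "z": 0.03, "turn": 0}
    - {"claw": 0.7, "x": 0, "y": 0, "z": 0.02, "turn": 0}
    - {"claw": 0.7, "x": 0, "y": 0, "z": 0.009, "turn": 0}
    - {"claw": 0.7, "x": 0, "y": 0, "z": 0.001, "turn": 0}
    - {"claw": 0.7, "x": 0, "y": 0, "z": 0, "turn": 0}
    - {"claw": 0.7, "x": 0, "y": 0, "z": 0, "turn": 0}

```text
time: 31.25
tool_pos: [0.4159, 0.1594, 0.0106]
tcp_rot: [0.284, -3.123, 0.034]
wrist_force: [0.1, -0.9, -0.5]
width: 0.57
```

```bash
python3 - <<'E'
from h import *
go(.4162,.1595,.005,.181)
E
```

```text
t 31.25 tcp [0.4159 0.1594 0.0106] th 0.1815 F [ 0.1 -0.9 -0.5] w 0.57
turn 0.0 then x -0.0003 y 0.0001 z 0.0056
```

Call:
jog_arm:
  plan:
    - {"claw": 0.7, "x": 0, "y": 0, "z": 0.004, "turn": 0}
    - {"claw": 0.7, "x": 0, "y": 0, "z": 0.001, "turn": 0}
    - {"claw": 0.7, "x": 0, "y": 0, "z": 0, "turn": 0}

```text
time: 31.62
tool_pos: [0.4151, 0.159, 0.0049]
tcp_rot: [0.284, -3.122, 0.035]
wrist_force: [-1.3, -0.2, 2.3]
width: 0.576
```

Call:
jog_arm:
  plan:
    - {"claw": 0.7, "x": 0, "y": 0, "z": 0.001, "turn": 0}
    - {"claw": 0.7, "x": 0, "y": 0, "z": 0, "turn": 0}

```text
time: 31.88
tool_pos: [0.4152, 0.159, 0.0048]
tcp_rot: [0.284, -3.121, 0.035]
wrist_force: [-4.2, -1.5, 11.7]
width: 0.57
```

Call:
jog_arm:
  plan:
    - {"claw": 0.3, "x": 0, "y": 0, "z": 0, "turn": 0}
    - {"claw": 0.1, "x": 0, "y": 0, "z": 0, "turn": 0}
    - {"claw": 0.1, "x": 0, "y": 0, "z": 0, "turn": 0}
    - {"claw": 0.1, "x": 0, "y": 0, "z": -0.02, "turn": 0}
    - {"claw": 0.1, "x": 0, "y": 0, "z": -0.06, "turn": 0}
    - {"claw": 0.1, "x": 0, "y": 0, "z": -0.06, "turn": 0}
    - {"claw": 0.1, "x": 0, "y": 0, "z": -0.06, "turn": 0}
    - {"claw": 0.1, "x": 0, "y": 0.05, "z": 0, "turn": 0}
    - {"claw": 0.1, "x": 0, "y": 0.05, "z": 0, "turn": 0}
    - {"claw": 0.1, "x": 0, "y": 0.05, "z": 0, "turn": 0}

```text
time: 33.12
tool_pos: [0.3886, 0.3123, 0.2006]
tcp_rot: [0.283, -3.122, 0.034]
wrist_force: [0.3, -0.5, 0.5]
width: 0.894
```

Call:
jog_arm:
  plan:
    - {"claw": 0.1, "x": 0, "y": 0.05, "z": 0, "turn": 0}
    - {"claw": 0.1, "x": 0, "y": 0.05, "z": 0, "turn": 0}
    - {"claw": 0.1, "x": 0, "y": 0.05, "z": 0, "turn": 0}
    - {"claw": 0.1, "x": 0.02, "y": 0.04, "z": 0, "turn": 0}
    - {"claw": 0.1, "x": 0.02, "y": 0.04, "z": 0, "turn": 0}
    - {"claw": 0.1, "x": 0.02, "y": 0.04, "z": 0, "turn": 0}
    - {"claw": 0.1, "x": 0, "y": 0, "z": 0, "turn": 0}

```text
time: 34.0
tool_pos: [0.279, 0.5676, 0.1944]
tcp_rot: [0.29, -3.12, 0.035]
wrist_force: [0.7, -0.0, -0.1]
width: 0.9
```

```bash
cat > fin.py <<'E'
from h import *
go(0,.5,.2,0)
P={n:snap(n,n+'9') for n in('top','side')}
seed=dict(knob=(.641,-.153,.05),speaker=(.4155,.159,.024),cupholder=(.52,-.155,.045),bin=(.503,.17,.005),vent=(.53,.007,.05))
V=[]
for n in P:
    p,im=P[n]; h=cv2.cvtColor(im,cv2.COLOR_BGR2HSV).astype(int); o=im.copy(); P[n]=(p,{},o)
    for k,s in seed.items():
        u,v=proj(p,[s])[0]; 
        try: b=blob(h[...,2]<72,(u,v)); P[n][1][k]=b; o[cv2.morphologyEx(b.astype(np.uint8),cv2.MORPH_GRADIENT,np.ones((2,2)))>0]=(0,255,255)
        except Exception as e: print(n,k,e)
for k,s in seed.items():
    for vs in(('top',),('side',),('top','side')):
        try: print(k,vs,*fit([(P[v][0],P[v][1][k]) for v in vs],OBJ[k],[s[0],s[1],.15],k not in('knob','speaker'),.014 if k=='vent' else 0))
        except Exception as e: print(k,e)
cv2.imwrite('pics/c10.png',np.vstack([cv2.resize(P['top'][2][150:320,170:430],(520,340)),cv2.resize(P['side'][2][130:330,200:460],(520,260)) if 0 else cv2.resize(P['side'][2][130:320,220:440],(301,260)) .copy() if 0 else cv2.copyMakeBorder(cv2.resize(P['side'][2][130:320,220:440],(301,260)),0,0,0,219,0)]))
E
python3 fin.py
```

```text
t 34.0 tcp [0.279  0.5676 0.1944] th 0.1853 F [ 0.7 -0.  -0.1] w 0.9
turn 10.6 then x 0.2790 y -0.0676 z -0.0056
side speaker attempt to get argmax of an empty sequence
side bin attempt to get argmax of an empty sequence
knob ('top',) [ 0.6389 -0.1565  0.    ] 0.2076
knob ('side',) [ 0.6421 -0.1549  0.    ] 0.2438
knob ('top', 'side') [ 0.6406 -0.1548  0.    ] 0.2513
speaker ('top',) [0.4166 0.1549 0.    ] 0.1655
speaker 'speaker'
speaker 'speaker'
cupholder ('top',) [ 0.5557 -0.1628  0.0907] 0.0526
cupholder ('side',) [ 0.5588 -0.161   0.1023] 0.0328
cupholder ('top', 'side') [ 0.5567 -0.1608  0.0945] 0.0571
bin ('top',) [0.5028 0.1707 0.1884] 0.1252
bin 'bin'
bin 'bin'
vent ('top',) [ 0.5289 -0.0015  0.2238] 0.2954
vent ('side',) [0.5324 0.0047 0.1763] 0.1756
vent ('top', 'side') [0.5307 0.0039 0.2304] 0.2538
```

View pics/c10.png

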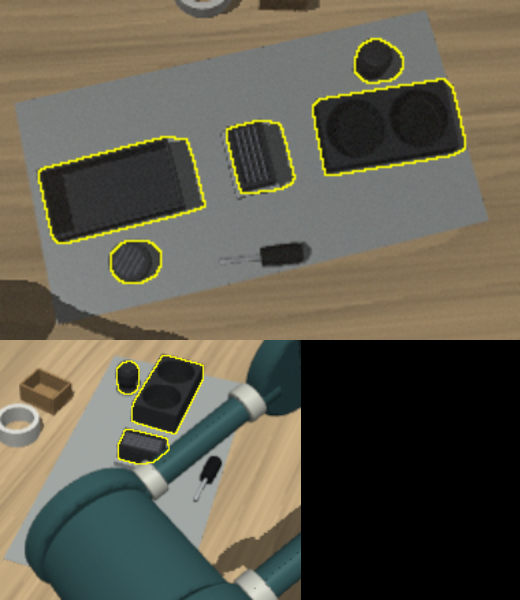

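```bash
python3 - <<'E'
from h import *
p=bot.camera_params('top'); im=cv2.imread('pics/top9.png'); S=4; x0,y0=185,165
big=cv2.resize(im[y0:y0+130,x0:x0+215],None,fx=3.7,fy=3.7,interpolation=cv2.INTER_CUBIC); big=cv2.convertScaleAbs(big,alpha=1.7)
def dr(P,c): 
    q=((proj(p,P)-[x0,y0]+.5)*3.7-.5).round().astype(int); cv2.polylines(big,[q],True,c,1)
rect=lambda a,b,z:np.array([[a,b,z],[a,-b,z],[-a,-b,z],[-a,b,z]])/1.
Y=(0,255,255)
dr(place(rect(.043,.08,.045),[.5569,-.1609,.09]),Y); dr(place(rect(.043,.08,.045),[.5028,.1753,.181]),Y)
dr(place(rect(.038,.022,.05),[.5296,.0066,.16]),Y); dr(place(rect(.042,.027,.014),[.5296,.0066,.16]),(0,255,0))
dr(place(cyl((.025,.024)),[.4154,.159,0]),Y); dr(place(cyl((.022,.05)),[.641,-.153,0]),Y)
cv2.imwrite('pics/c11.png',big); print(big.shape)
E
```

```text
(481, 796, 3)
```

View pics/c11.png

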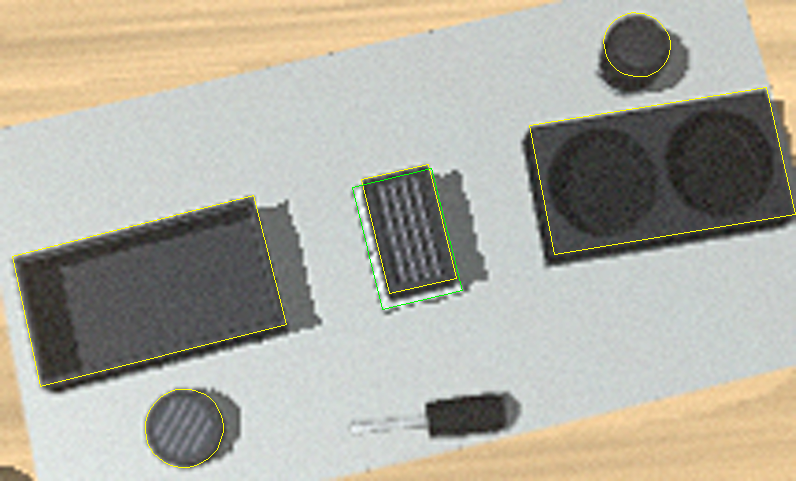

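```bash
python3 -c "
from workcell import bot
print(bot.finish_job())"
```

```text
the job is handed in; nothing more can be done
None
```

The layout is finished and handed in at about 34 s robot time. Everything is released and the arm is clear of all objects.

- **Bracket:** it lies flat midway between the cup-holder unit and the bin, about 1 mm from the measured midpoint and aligned with the mat.
- **Vent:** it lies on the bracket louvres up, centred and square to about 1–2 mm.
- **Knob:** it stands on its collar behind the cup-holder unit, opposite the middle of the long side. The gap is about 2 cm (21.5 mm at the band, 24.5 mm at the collar is not measured separately; I aimed for 19.5–21.5 mm).
- **Speaker:** the black one lies grille up in front of the bin, opposite the middle of the long side, with a gap of about 21 mm. I left the green and red look-alikes alone.

**Last checks:** In the final top picture, the outlines drawn at the expected poses match all the items.
- The automatic outline fits in that round were disturbed by shadows. They put the vent's `y` and angle visibly off, by up to about 8 mm and 4°, so I relied on the drawn outlines instead.
- The arm blocked the side camera's view of the bin and speaker, so the speaker's final position is confirmed from the top camera only.
- The tool was tilted about 1.3° when it released the speaker. The speaker looks flat in the picture.
- The largest wrist force I read was about 12 N, when setting down the bracket and the speaker.

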